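Click the trolley divider home beside the glasses

TASK

Before the trolley is wheeled through the doorway, pen in the glasses: with a fingertip, push the sliding divider along its rail towards the holder with the blue glasses until it clicks into the notch on that side, and leave it there. Stop at the click and do not shove it on through the notch; push it gently from one side only, without pinching it, and leave everything else on the trolley where it stands.

Things in the scene. Friction and masses are not known exactly. Their poses are not given: they have to be found in the camera images.
- rail: aluminium rail fixed to the trolley top, 412 mm long with its end caps, 30 mm wide, 16 mm high. Origin at the centre of its underside. Its y axis runs along the rail (towards the left-hand end), its x axis points away from the robot, towards the two bays behind the rail.
- divider_tab (a point): middle of the divider's upright white plastic push tab, on the rail's centre line, 70 mm above the trolley. Tab: 40 mm across the rail, 16 mm thick along it, from 42 to 100 mm above the trolley. Below it a grey carriage, 54 mm across the rail, 30 mm along it, 42 mm high. An 8 mm panel, top 68 mm high, runs from the tab to 190 mm behind the rail's centre line, between the two bays.
- notch_left: the left-hand notch: 44 mm steel plate on the rail with two 5 mm high round ridges across it, 8 mm either side of its centre. Origin: its centre on the rail top (16 mm high), axes as the rail's. Divider is clicked in when the tab is centred over it. The first ridge takes 6 to 12 N, from 8 mm before its crest; past the crest the force drops and the divider jumps into the dip. The second ridge resists as much.
- notch_right: the right-hand notch: 44 mm steel plate on the rail with two 5 mm high round ridges across it, 8 mm either side of its centre. Origin: its centre on the rail top (16 mm high), axes as the rail's. Divider is clicked in when the tab is centred over it. The first ridge takes 6 to 12 N, from 8 mm before its crest; past the crest the force drops and the divider jumps into the dip. The second ridge resists as much.
- glass_holder: stainless steel tray with four cells, 150 x 150 mm, 35 mm high, loose, holding the four glasses; origin at the centre of its underside. It stands behind the rail (beyond it from the robot), near edge about 40 mm from the rail's centre line, at the left or right end, about 225 mm along the rail from the rail's centre. Not to be moved.
- sugar_pot: white porcelain sugar pot with lid, 92 mm across, 95 mm high, origin at centre of its underside; stands behind the rail at the end opposite the glasses. Not to be moved.
- kettle: white plastic kettle, 164 mm across, 205 mm high, with a black handle reaching 128 mm out along its -x axis; origin at the centre of its underside; far left. Not to be moved.
- mug: white mug, 76 mm across, 85 mm high, on a round 100 mm mint silicone coaster 5 mm thick; origin at the centre of its underside; between robot and rail, to the left. Not to be moved.
- teaspoon: steel teaspoon 140 mm long lying flat along its x axis, between robot and rail, to the right. Not to be moved.
- biscuit_tin: round steel tin 154 mm across, 75 mm high, origin at the centre of its underside; far right. Not to be moved.
- glass0: blue drinking glass, 64 mm across the rim, 85 mm high, standing in a cell of the holder with its rim 88 mm above the trolley; origin at the centre of its underside. Not to be moved.
- glass1: blue drinking glass, 64 mm across the rim, 85 mm high, standing in a cell of the holder with its rim 88 mm above the trolley; origin at the centre of its underside. Not to be moved.
- glass2: blue drinking glass, 64 mm across the rim, 85 mm high, standing in a cell of the holder with its rim 88 mm above the trolley; origin at the centre of its underside. Not to be moved.
- glass3: blue drinking glass, 64 mm across the rim, 85 mm high, standing in a cell of the holder with its rim 88 mm above the trolley; origin at the centre of its underside. Not to be moved.
- carriage: the sliding divider, 0.2 to 0.4 kg; origin on the rail's centre line at the height of the trolley top, below the tab, axes as the rail's. It moves up to 165 mm either side of the rail's centre. It slides along the rail only, with about 0.6 N of friction, and cannot come off. A sprung pin under it rides over the notch ridges.

How it is judged:
At the end, for the whole second after the job is handed in: the divider rests in the notch on the glasses' side, its tab within 3 mm of the notch's centre along the rail, and every other thing is within 15 mm of where it stood (((y of divider_tab in the frame of notch_left between -0.003 and 0.003 m and y of glass_holder in the frame of rail above 0 m) or (y of divider_tab in the frame of notch_right between -0.003 and 0.003 m and y of glass_holder in the frame of rail below 0 m)) and linear speed of carriage below 0.005 m/s and distance of each of glass_holder, sugar_pot, kettle, mug, teaspoon, biscuit_tin, glass0, glass1, glass2, glass3 from where it was at the start of the episode below 0.015 m); the robot touches nothing.
It fails at once if the divider is pushed right through a notch, more than 12 mm past its centre (y of divider_tab in the frame of notch_left above 0.012 m or y of divider_tab in the frame of notch_right below -0.012 m).
It fails at once if the divider is pinched: fingers bear on its left and right faces at once (contact force between any of carriage_c3, carriage_c4 and the fingers above 0.5 N and contact force between any of carriage_c5, carriage_c6 and the fingers above 0.5 N).
It fails at once if the divider is pushed with more than 30 N (contact force between carriage and the arm above 30 N or contact force between carriage and the fingers above 30 N).
It fails at once if the glasses, their holder or another thing on the trolley is moved or lifted by more than 15 mm (distance of any of glass_holder, sugar_pot, kettle, mug, teaspoon, biscuit_tin, glass0, glass1, glass2, glass3 from where it was at the start of the episode above 0.015 m).
It also fails if it takes over 45 s, if anything falls off the work surface, if the arm or the gripper's body presses on something with over 40 N, if the wrist force passes 120 N, or if a joint passes its speed limit or range.

ROBOT

A 6-joint arm with a two-finger parallel gripper is mounted at the origin on the work surface. World frame = base frame: x ahead of the robot, y to its left, z up, the work surface at z = 0. Lengths are in m, angles in rad, forces in N, time in s.
With the tool pointing down it reaches from about 0.35 to 0.775 m from the base axis. Payload 7.3 kg.
Tool frame: the origin (TCP) lies at the centre of the arm's flange, where the gripper is bolted on; the fingertips stand 178 mm ahead of it and the grasp point (between the pads) lies 159 mm ahead of it; z points along the fingers, y is the line along which they close (so a half turn about z gives the same grasp; the last joint's range is limited). The gripper opens to 92 mm and grips with 3 to 60 N. Pads are 19 mm wide; open, the fingers measure 130 mm over their backs; the gripper's body (75 mm by 190 mm) begins 47 mm behind the grasp point.
Start: joints at [-1.406, 0.342, 1.524, -0, 1.275, -0.146], TCP at [0.161, -0.5, 0.405] pointing down, gripper open.
Joint ranges: [-2.53, 2.53], [-0.77, 2.02], [0.04, 2.7], [-1, 4.14], [0.28, 2.66], [-3.11, 3.11]. Speed limits (rad/s): [2.57, 2.57, 3.14, 3.14, 3.14, 3.14].

INTERFACE

Orientations are given as [roll, pitch, yaw] about the fixed x, y, z axes, in that order (R = Rz(yaw) Ry(pitch) Rx(roll)).
In Python, from cell import telemetry, vision, ticket gives the robot as it stands.
- The arm moves only by the shell command python3 -m crank 'ROWS' [FORCE]. ROWS is JSON, a list of rows, each a list of 5 numbers: the gripper command: -1 is shut, 1 is fully open, values between are in proportion, then the shift along the tool's x, y, z in mm, then the turn about the tool's z in rad. In form: [[fingers, dx, dy, dz, roll], ...]. A call has 1 to 12 rows; each row is the pose to reach, as a shift and turn from the pose commanded when the call began, along the tool's axes at that moment; what a row does not reach only later rows make up. A row lasts 1/12 s, in which the tool goes at most 41.7 mm and 7.16 degrees, less where a joint would pass 70% of its speed; a pose out of reach is approached as far as the arm can. A call with a gripper value outside its range is refused whole. The fingers move at their own pace and stop on an object; FORCE is the grip in N (left out, the last holds). Time passes only in rows, so rows that repeat a pose let the fingers close. It gives the time, the measured TCP pose, the force, the opening and the grip force at its end, in the units of the state.
- telemetry.observe(): the state, without advancing time (a new reading comes with each control period).
- vision.read_camera(name): name is "scene" or "top"; returns (picture, depth): 420x560x3 uint8, red, green, blue; 420x560 float32, m along the optical axis (not along the pixel's ray), 0 where there is no reading.
- vision.get_calibration(name): a dict with "camera_matrix" (3x3 intrinsics, pixels), "dist" ([k1, k2, p1, p2, k3] as OpenCV has them; the pictures are not rectified), "rvec" (rotation vector, rad) and "tvec" (3), from world to camera coordinates, as OpenCV has them. Camera axes: x right, y down, z forward; pixel columns grow to the right and rows downward; lengths in m; the calibration is good to about 2 mm. A picture is of the moment at which its call begins. get_calibration takes no time and is no camera call.
- ticket.hand_in(): hands the job in; it is judged then, once.
The state is a dict: "time": time; "qpos": joint angles; "qvel": joint speeds; "joint_efforts": joint torques, N m; "tool_pos": TCP position; "tool_rot": TCP orientation; "contact_force": force on the tool from outside, world axes, zero at the start; "torque": the same for the moment, N m; "opening": finger opening in m; "grip_force": force on a finger pad.
Only numpy, scipy, OpenCV 4.12 (cv2) and the standard library are available. Lean on these libraries where they do the work, as an engineer would, in place of code of your own. Each camera call takes 0.05 s, during which the arm holds its last target. There are 200 camera calls.

## Working session

There is one attempt and no reset: what is moved stays moved. The work goes in short steps, Python scripts to look and compute and a shell command to move; the robot and the scene stay as the last step left them, time stands still between calls to the robot, and variables do not carry over. Pictures are saved under pics/ and viewed, at most 10 in all, crops included, and the job is handed in when it is done.

```bash
mkdir -p pics; ls; cat > h.py <<'E'
import numpy as np, cv2
from cell import telemetry, vision, ticket
def grab(n,f=None):
    p,d=vision.read_camera(n)
    if f: cv2.imwrite(f'pics/{f}.png',p[:,:,::-1])
    return p,d
def cam(n):
    c=vision.get_calibration(n);R=cv2.Rodrigues(np.array(c['rvec'],float))[0]
    return np.array(c['camera_matrix'],float),np.array(c['dist'],float),R,np.array(c['tvec'],float).ravel()
def ray(n,uv,z):
    K,D,R,t=cam(n);u=cv2.undistortPoints(np.array(uv,float).reshape(-1,1,2),K,D).reshape(-1,2)
    d=np.c_[u,np.ones(len(u))]@R;o=-R.T@t
    return o+d*((z-o[2])/d[:,2])[:,None]
def cloud(n,dep):
    K,D,R,t=cam(n);v,u=np.mgrid[:420,:560]
    p=cv2.undistortPoints(np.stack([u,v],-1).reshape(-1,1,2).astype(float),K,D).reshape(-1,2)
    P=np.c_[p,np.ones(len(p))]*dep.reshape(-1,1)
    return ((P-t)@R).reshape(420,560,3)
E
python3 - <<'E'
from h import *
for n in('scene','top'):
    p,d=grab(n,n+'0');K,D,R,t=cam(n);print(n,-R.T@t)
    np.save(n+'0.npy',d)
s=telemetry.observe();print(s)
E
```

```text
pics
scene [ 1.31630696 -0.26128821  1.25645583]
top [ 3.90603614e-01 -5.20360466e-04  1.41427660e+00]
{'time': 0.1, 'qpos': array([-1.40602152e+00,  3.42648741e-01,  1.52489122e+00, -1.38063082e-05,
        1.27538990e+00, -1.45978279e-01]), 'qvel': array([-0.00057135, -0.00216676, -0.00311488, -0.00012299,  0.00020756,
       -0.00074338]), 'joint_efforts': array([ 1.78805050e-03, -4.32003558e+01, -2.44694084e+01,  7.18938396e-02,
        5.26108558e-02, -5.86471697e-05]), 'tool_pos': array([ 0.16054415, -0.49973409,  0.4041271 ]), 'tool_rot': array([-3.14026775e+00, -1.81448442e-04,  3.10756994e-01]), 'contact_force': array([0.13606599, 0.20925445, 0.02307958]), 'torque': array([-0.02523358, -0.04516994,  0.00590603]), 'grip_force': 0.0, 'opening': 0.09176800005414609}
```

View pics/top0.png

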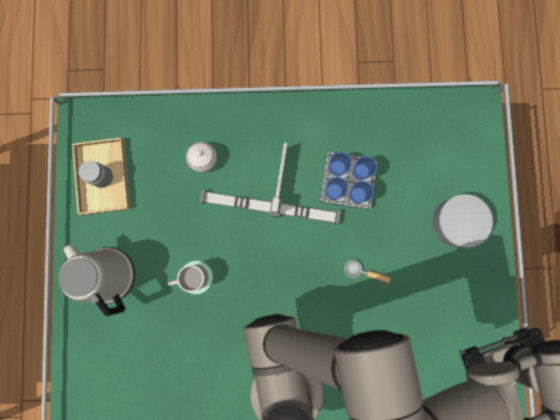

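View pics/scene0.png

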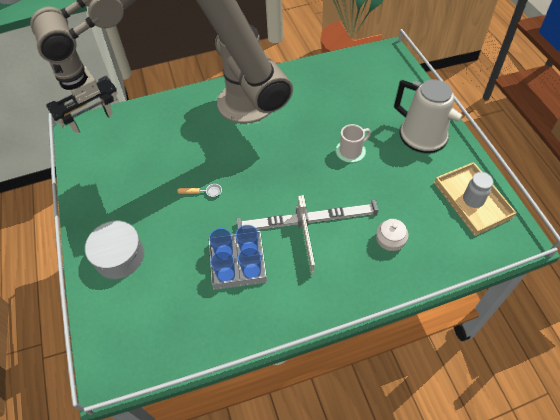

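The top view shows the rail from about (203,197) to (338,216), the tab at about (277,205), the glasses to the right at (348,180), and dark notch marks at about (241,202) and (302,211). So the push goes right, to notch_right. I'll zoom in on both views.

```bash
python3 - <<'E'
from h import *
a=cv2.imread('pics/top0.png')[180:235,195:345];b=cv2.imread('pics/scene0.png')[190:275,230:385]
a=cv2.resize(a,(750,275),interpolation=cv2.INTER_CUBIC);b=cv2.resize(b,(592,325),interpolation=cv2.INTER_CUBIC)
o=np.zeros((600,750,3),np.uint8);o[:275]=a;o[275:,:592]=b;cv2.imwrite('pics/crop0.png',o)
P=cloud('top',np.load('top0.npy'))
for uv in [(203,197),(338,216),(277,205),(302,211),(241,202),(348,180),(150,300)]: print(uv,P[uv[1],uv[0]].round(4))
E
```

```text
(203, 197) [0.5855 0.2333 0.0299]
(338, 216) [ 0.5165 -0.1697  0.0281]
(277, 205) [0.5464 0.0111 0.1004]
(302, 211) [ 0.5361 -0.0633  0.014 ]
(241, 202) [0.5689 0.1207 0.0145]
(348, 180) [ 0.6249 -0.2047  0.0261]
(150, 300) [ 0.2822  0.4018 -0.0023]
```

View pics/crop0.png

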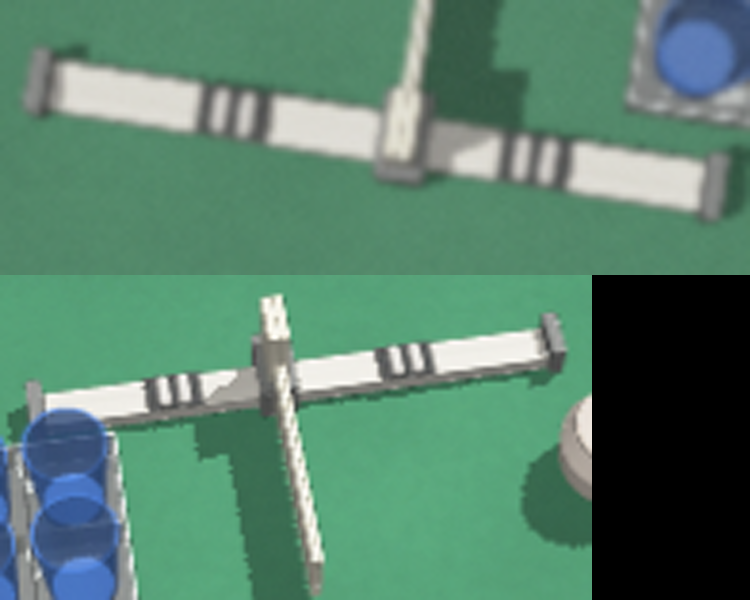

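The crop shows the three dark and two light stripes of the right notch centred at crop (537,158), with the left notch at (235,112) and the tab at (403,130). Next I'll measure along the rail in both views.

```bash
cat > m.py <<'E'
from h import *
def proj(n,P):
    c=vision.get_calibration(n);return cv2.projectPoints(np.array(P,float),np.array(c['rvec']),np.array(c['tvec']),np.array(c['camera_matrix']),np.array(c['dist']))[0].reshape(-1,2)
def rail(n,img):
    # white/grey rail pixels -> plane z=.016 -> fit line
    hsv=cv2.cvtColor(img,cv2.COLOR_BGR2HSV)
    v,u=np.nonzero((hsv[...,1]<60)&(hsv[...,2]>170))
    W=ray(n,np.c_[u,v],.016)[:,:2]
    a0=np.array([.5862,.2333]);b0=np.array([.517,-.17]);d=(a0-b0)/np.linalg.norm(a0-b0);m=(a0+b0)/2
    nx=np.array([d[1],-d[0]])
    for k in range(4):
        s=(W-m)@d;q=(W-m)@nx;ok=(abs(q)<.014)&(abs(s)<.18)&(abs(s)>.055) & (abs(abs(s)-.093)>.025)
        c=np.polyfit(s[ok],q[ok],1);m=m+nx*c[1];d=d+nx*c[0];d/=np.linalg.norm(d);nx=np.array([d[1],-d[0]])
    return m,d,nx,ok.sum()
if __name__=='__main__':
    for n in('top','scene'):
        img=cv2.imread(f'pics/{n}0.png');m,d,nx,k=rail(n,img);print(n,m.round(4),d.round(4),'yaw',np.arctan2(-d[0],d[1]).round(4),k)
        g=cv2.cvtColor(img,cv2.COLOR_BGR2GRAY).astype(np.float32)
        s=np.arange(-.13,.13,.002);pr=0
        for off in(-.006,-.003,0,.003,.006):
            P=np.c_[m+s[:,None]*d+off*nx,np.full(len(s),.017)];p=proj(n,P).astype(np.float32)
            pr=pr+cv2.remap(g,p[:,:1],p[:,1:],cv2.INTER_LINEAR).ravel()/5
        for lo in(-.125,.06):
            k=(s>=lo)&(s<lo+.065);print([(int(round(a*1000)),int(b)) for a,b in zip(s[k],pr[k])])
        # rail end: caps
        s=np.r_[-.225:-.18:.003,.18:.225:.003];P=np.c_[m+s[:,None]*d,np.full(len(s),.024)];p=proj(n,P).astype(np.float32)
        print('caps',[(int(round(a*1000)),int(b)) for a,b in zip(s,cv2.remap(g,p[:,:1],p[:,1:],cv2.INTER_LINEAR).ravel())])
E
python3 m.py
python3 - <<'E'
from m import *
P=cloud('top',np.load('top0.npy'));m,d,nx,k=rail('top',cv2.imread('pics/top0.png'))
for n in('top','scene'):
  P=cloud(n,np.load(n+'0.npy'));x=P.reshape(-1,3);s=(x[:,:2]-m)@d;q=(x[:,:2]-m)@nx
  k=(abs(q)<.03)&(x[:,2]>.085)&(x[:,2]<.12)&(abs(s)<.17);print(n,'tab',k.sum(),x[k].mean(0),'s',s[k].min(),s[k].max(),s[k].mean(),'q',q[k].min(),q[k].max())
E
```

```text
top [0.5506 0.0318] [0.183  0.9831] yaw -0.184 434
[(-124, 217), (-122, 212), (-120, 196), (-118, 165), (-116, 130), (-114, 102), (-112, 91), (-110, 102), (-108, 129), (-106, 164), (-104, 188), (-102, 195), (-100, 179), (-98, 148), (-96, 119), (-94, 110), (-92, 132), (-90, 165), (-88, 188), (-86, 192), (-84, 177), (-82, 145), (-80, 115), (-78, 98), (-76, 111), (-74, 142), (-72, 179), (-70, 202), (-68, 213), (-66, 215), (-64, 212), (-62, 209)]
[(60, 218), (62, 212), (64, 192), (66, 161), (68, 127), (70, 101), (72, 87), (74, 93), (76, 116), (78, 150), (80, 179), (82, 193), (84, 187), (86, 159), (88, 127), (90, 108), (92, 118), (94, 146), (96, 178), (98, 192), (100, 185), (102, 157), (104, 124), (106, 102), (108, 105), (110, 132), (112, 168), (114, 196), (116, 211), (118, 217), (120, 218), (122, 218), (124, 218)]
caps [(-225, 101), (-222, 85), (-219, 76), (-216, 75), (-213, 81), (-210, 100), (-207, 124), (-204, 133), (-201, 132), (-198, 135), (-195, 167), (-192, 204), (-189, 216), (-186, 218), (-183, 218), (-180, 219), (180, 217), (183, 218), (186, 218), (189, 213), (192, 191), (195, 16
[... 965 characters left out ...]
-222, 134), (-219, 134), (-216, 134), (-213, 132), (-210, 130), (-207, 140), (-204, 155), (-201, 156), (-198, 150), (-195, 147), (-192, 236), (-189, 237), (-186, 236), (-183, 237), (-180, 237), (180, 238), (183, 238), (186, 238), (189, 238), (192, 223), (195, 178), (198, 145), (201, 104), (204, 100), (207, 133), (210, 156), (213, 160), (216, 153), (219, 141), (222, 135), (225, 135)]
top tab 81 [0.54782554 0.01605687 0.09876916] s -0.02375578864810074 -0.007971973831804003 -0.01601006571237042 q -0.01940613090977718 0.019933866986766115
scene tab 81 [0.5545953  0.01695388 0.09776351] s -0.0216243161839724 -0.005812877226963359 -0.013889593299516416 q -0.016144626222140256 0.025257373014762184
```

```bash
cat > g.py <<'E'
from h import *
import sys
m=np.array([.551,.0318]);yaw=-.186;d=np.array([-np.sin(yaw),np.cos(yaw)]);nx=np.array([d[1],-d[0]])
def st(target=None):
    s=telemetry.observe();p=s['tool_pos'];r=s['tool_rot'];f=s['contact_force']
    print('t',round(s['time'],2),'p',p.round(4),'yaw',r[2].round(4),'s,q',((p[:2]-m)@d).round(4),((p[:2]-m)@nx).round(4),'Fs',(f[:2]@d).round(2),'F',f.round(2),'open',round(s['opening'],4))
    if target:
        S,q,z=target;w=m+S*d+q*nx;R=cv2.Rodrigues(np.zeros(3))[0];from scipy.spatial.transform import Rotation as Q
        print('rel mm',(Q.from_euler('xyz',r).inv().apply(np.r_[w,z]-p)*1000).round(1),'roll',round(r[2]-yaw,4))
def tab():
    o=[]
    for n in('top','scene'):
        p,dd=vision.read_camera(n);x=cloud(n,dd).reshape(-1,3);s=(x[:,:2]-m)@d;q=(x[:,:2]-m)@nx
        k=(q>.06)&(q<.185)&(x[:,2]>.058)&(x[:,2]<.073)&(s>-.14)&(s<.15);o.append((n,k.sum(),(s[k].mean()*1000).round(1),(np.median(s[k])*1000).round(1)))
    print('panel s',o)
if __name__=='__main__': 
    st([float(a) for a in sys.argv[1:4]] if len(sys.argv)>3 else None)
    if sys.argv[-1]=='t': tab()
E
python3 g.py 0.042 0 0.405 t
python3 -m crank '[[-1,554,-424,0,0.496],[-1,554,-424,0,0.496],[-1,554,-424,0,0.496],[-1,554,-424,0,0.496],[-1,554,-424,0,0.496],[-1,554,-424,0,0.496],[-1,554,-424,0,0.496],[-1,554,-424,0,0.496],[-1,554,-424,0,0.496],[-1,554,-424,0,0.496],[-1,554,-424,0,0.496],[-1,554,-424,0,0.496]]'
python3 g.py 0.042 0 0.405
```

```text
t 0.1 p [ 0.1605 -0.4997  0.4041] yaw 0.3108 s,q -0.5946 -0.2854 Fs 0.23 F [0.14 0.21 0.02] open 0.0918
rel mm [ 5.543e+02 -4.236e+02 -2.000e-01] roll 0.4968
panel s [('top', np.int64(113), np.float64(-15.9), np.float64(-16.0)), ('scene', np.int64(122), np.float64(-13.4), np.float64(-13.5))]
time: 1.2
tool_pos: [0.4415, -0.0942, 0.4048]
tool_rot: [3.141, -0.0, -0.185]
contact_force: [0.8, -0.7, -0.1]
opening: 0.0163
grip_force: 0.0
t 1.2 p [ 0.4415 -0.0942  0.4048] yaw -0.1851 s,q -0.1441 -0.0843 Fs -0.58 F [ 0.75 -0.74 -0.14] open 0.0163
rel mm [  84.4 -186.    -0.2] roll 0.0009
```

```bash
python3 -m crank '[[-1,80,-175,0,0],[-1,80,-175,0,0],[-1,80,-175,0,0],[-1,80,-175,0,0],[-1,80,-175,0,0],[-1,80,-175,0,0],[-1,80,-175,0,0],[-1,80,-175,0,0]]'
python3 g.py 0.045 0 0.250
```

```text
time: 1.87
tool_pos: [0.5514, 0.0607, 0.4043]
tool_rot: [3.141, 0.001, -0.185]
contact_force: [-0.5, -0.2, -0.1]
opening: 0.0003
grip_force: 0.0
t 1.87 p [0.5514 0.0607 0.4043] yaw -0.1849 s,q 0.0285 -0.005 Fs -0.33 F [-0.5  -0.24 -0.14] open 0.0003
rel mm [  5.2 -16.6 154.3] roll 0.0011
```

```bash
python3 -m crank '[[-1,5,-17,0,0],[-1,5,-17,30,0],[-1,5,-17,60,0],[-1,5,-17,90,0],[-1,5,-17,120,0],[-1,5,-17,140,0],[-1,5,-17,154,0],[-1,5,-17,154,0],[-1,5,-17,154,0],[-1,5,-17,154,0]]'
python3 - <<'E'
from g import *
st([.045,0,.25])
a=grab('top')[0][160:260,180:380,::-1];b=grab('scene')[0][120:280,220:420,::-1]
o=np.vstack([cv2.resize(a,(460,230),interpolation=2),cv2.resize(b,(460,368),interpolation=2)]);cv2.imwrite('pics/c1.png',o)
E
```

```text
time: 2.7
tool_pos: [0.5601, 0.076, 0.2521]
tool_rot: [-3.141, -0.002, -0.186]
contact_force: [0.1, 0.2, 0.7]
opening: 0.0002
grip_force: 0.0
t 2.7 p [0.5601 0.076  0.2521] yaw -0.1864 s,q 0.0451 0.0007 Fs 0.2 F [0.15 0.18 0.67] open 0.0002
rel mm [-0.7  0.1  2.1] roll -0.0004
```

View pics/c1.png

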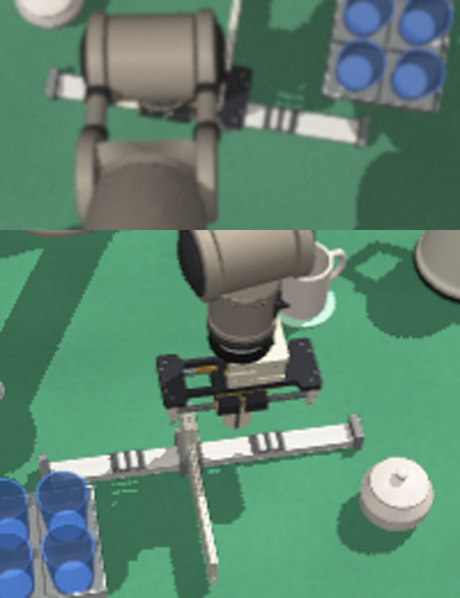

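The closed fingers stand just left of the tab, with the gripper body clear above everything. I'll close the gap slowly.

```bash
python3 -m crank '[[-1,0,8,0,0],[-1,0,16,0,0],[-1,0,22,0,0],[-1,0,26,0,0],[-1,0,29,0,0],[-1,0,32,0,0],[-1,0,35,0,0],[-1,0,38,0,0],[-1,0,41,0,0],[-1,0,44,0,0],[-1,0,47,0,0],[-1,0,50,0,0]]'
python3 g.py t
```

```text
time: 3.8
tool_pos: [0.5505, 0.0274, 0.2507]
tool_rot: [3.142, -0.0, -0.185]
contact_force: [0.2, 0.6, 0.3]
opening: 0.0003
grip_force: 0.4
t 3.8 p [0.5505 0.0274 0.2507] yaw -0.1851 s,q -0.0044 0.0004 Fs 0.62 F [0.2  0.59 0.25] open 0.0003
panel s [('top', np.int64(71), np.float64(-31.9), np.float64(-32.0)), ('scene', np.int64(123), np.float64(-30.0), np.float64(-30.0))]
```

```bash
python3 -m crank '[[-1,0,4,0,0],[-1,0,8,0,0],[-1,0,12,0,0],[-1,0,16,0,0],[-1,0,20,0,0],[-1,0,24,0,0],[-1,0,28,0,0],[-1,0,32,0,0],[-1,0,35,0,0],[-1,0,37,0,0],[-1,0,39,0,0],[-1,0,40,0,0]]'
python3 g.py t
```

```text
time: 4.9
tool_pos: [0.5432, -0.0119, 0.2507]
tool_rot: [3.141, -0.0, -0.185]
contact_force: [0.9, 1.4, -0.4]
opening: 0.0003
grip_force: 0.3
t 4.9 p [ 0.5432 -0.0119  0.2507] yaw -0.1854 s,q -0.0444 0.0004 Fs 1.52 F [ 0.88  1.38 -0.42] open 0.0003
panel s [('top', np.int64(70), np.float64(-71.8), np.float64(-71.9)), ('scene', np.int64(116), np.float64(-69.4), np.float64(-69.5))]
```

```bash
python3 -m crank '[[-1,0,1,0,0],[-1,0,2,0,0],[-1,0,3,0,0],[-1,0,4,0,0],[-1,0,5,0,0],[-1,0,6,0,0],[-1,0,7,0,0],[-1,0,8,0,0],[-1,0,9,0,0],[-1,0,9.5,0,0],[-1,0,10,0,0],[-1,0,10,0,0]]'
python3 g.py t
python3 -m crank '[[-1,0,0.5,0,0],[-1,0,1,0,0],[-1,0,1.5,0,0],[-1,0,2,0,0],[-1,0,2,0,0]]'
python3 g.py t
```

```text
time: 6.0
tool_pos: [0.5414, -0.0207, 0.2508]
tool_rot: [-3.14, -0.0, -0.185]
contact_force: [0.8, 6.9, 0.3]
opening: 0.0003
grip_force: 3.5
t 6.0 p [ 0.5414 -0.0207  0.2508] yaw -0.1854 s,q -0.0533 0.0003 Fs 6.93 F [0.76 6.9  0.3 ] open 0.0003
panel s [('top', np.int64(74), np.float64(-80.3), np.float64(-80.4)), ('scene', np.int64(117), np.float64(-77.6), np.float64(-77.7))]
time: 6.52
tool_pos: [0.5411, -0.0227, 0.2508]
tool_rot: [-3.14, -0.0, -0.185]
contact_force: [0.9, 5.3, 0.2]
opening: 0.0004
grip_force: 2.6
t 6.52 p [ 0.5411 -0.0227  0.2508] yaw -0.1851 s,q -0.0554 0.0003 Fs 5.41 F [0.88 5.34 0.21] open 0.0004
panel s [('top', np.int64(69), np.float64(-82.5), np.float64(-82.5)), ('scene', np.int64(117), np.float64(-80.0), np.float64(-80.0))]
```

```bash
python3 -m crank '[[-1,0,0.5,0,0],[-1,0,1,0,0],[-1,0,1.5,0,0],[-1,0,2,0,0],[-1,0,2,0,0]]'
python3 g.py t
python3 -m crank '[[-1,0,0.5,0,0],[-1,0,1,0,0],[-1,0,1.5,0,0],[-1,0,1.5,0,0]]'
python3 g.py t
```

```text
time: 7.03
tool_pos: [0.5406, -0.0254, 0.2507]
tool_rot: [3.141, -0.0, -0.185]
contact_force: [0.5, 2.2, 0.8]
opening: 0.0004
grip_force: 1.2
t 7.03 p [ 0.5406 -0.0254  0.2507] yaw -0.185 s,q -0.0582 0.0004 Fs 2.26 F [0.55 2.19 0.84] open 0.0004
panel s [('top', np.int64(70), np.float64(-85.4), np.float64(-85.4)), ('scene', np.int64(118), np.float64(-83.0), np.float64(-83.0))]
time: 7.47
tool_pos: [0.5403, -0.0272, 0.2507]
tool_rot: [3.141, 0.0, -0.185]
contact_force: [0.7, 1.3, 0.4]
opening: 0.0005
grip_force: 0.3
t 7.47 p [ 0.5403 -0.0272  0.2507] yaw -0.1852 s,q -0.06 0.0004 Fs 1.39 F [0.68 1.29 0.39] open 0.0005
panel s [('top', np.int64(72), np.float64(-87.4), np.float64(-87.2)), ('scene', np.int64(119), np.float64(-85.0), np.float64(-85.0))]
```

Force is dropping towards the crest. I'll continue in small steps.

```bash
python3 -m crank '[[-1,0,0.5,0,0],[-1,0,1,0,0],[-1,0,1,0,0]]'
python3 g.py t
```

```text
time: 7.82
tool_pos: [0.5401, -0.0281, 0.2507]
tool_rot: [3.141, 0.0, -0.185]
contact_force: [0.2, 0.4, 0.1]
opening: 0.0006
grip_force: 0.0
t 7.82 p [ 0.5401 -0.0281  0.2507] yaw -0.1852 s,q -0.0609 0.0004 Fs 0.48 F [0.22 0.45 0.12] open 0.0006
panel s [('top', np.int64(73), np.float64(-88.2), np.float64(-88.2)), ('scene', np.int64(118), np.float64(-85.8), np.float64(-85.8))]
```

```bash
python3 -m crank '[[-1,0,0.5,0,0],[-1,0,1,0,0],[-1,0,1,0,0]]'
python3 g.py t
```

```text
time: 8.17
tool_pos: [0.54, -0.029, 0.2507]
tool_rot: [3.141, -0.0, -0.185]
contact_force: [-0.4, 0.3, -0.0]
opening: 0.0005
grip_force: 0.0
t 8.17 p [ 0.54   -0.029   0.2507] yaw -0.1852 s,q -0.0618 0.0004 Fs 0.22 F [-0.44  0.3  -0.02] open 0.0005
panel s [('top', np.int64(72), np.float64(-89.4), np.float64(-89.5)), ('scene', np.int64(118), np.float64(-86.9), np.float64(-86.9))]
```

```bash
python3 -m crank '[[-1,0,0.5,0,0],[-1,0,1,0,0],[-1,0,1,0,0]]'
python3 g.py t
```

```text
time: 8.52
tool_pos: [0.5398, -0.03, 0.2507]
tool_rot: [3.141, -0.0, -0.185]
contact_force: [0.1, 1.4, -0.4]
opening: 0.0004
grip_force: 0.0
t 8.52 p [ 0.5398 -0.03    0.2507] yaw -0.1853 s,q -0.0628 0.0004 Fs 1.45 F [ 0.13  1.45 -0.44] open 0.0004
panel s [('top', np.int64(71), np.float64(-93.3), np.float64(-93.3)), ('scene', np.int64(117), np.float64(-93.0), np.float64(-93.0))]
```

```bash
python3 -m crank '[[-1,0,0.5,0,0],[-1,0,1,0,0],[-1,0,1,0,0]]'
python3 g.py t
```

```text
time: 8.87
tool_pos: [0.5396, -0.031, 0.2507]
tool_rot: [3.141, -0.0, -0.185]
contact_force: [-0.4, -0.0, 0.1]
opening: 0.0006
grip_force: 0.0
t 8.87 p [ 0.5396 -0.031   0.2507] yaw -0.1853 s,q -0.0638 0.0004 Fs -0.07 F [-0.35 -0.    0.12] open 0.0006
panel s [('top', np.int64(74), np.float64(-95.6), np.float64(-95.6)), ('scene', np.int64(115), np.float64(-93.0), np.float64(-92.9))]
```

The divider jumped to about -94.3 mm and there's no contact force, so it has clicked. I'll back off and lift.

```bash
python3 -m crank '[[-1,0,-10,0,0],[-1,0,-25,0,0],[-1,0,-40,0,0],[-1,0,-40,-30,0],[-1,0,-40,-60,0],[-1,0,-40,-90,0],[-1,0,-40,-120,0],[-1,0,-40,-150,0],[-1,0,-40,-150,0],[-1,0,-40,-150,0],[-1,0,-40,-150,0]]'
python3 g.py t
python3 - <<'E'
from g import *
a=grab('top')[0][150:250,180:380,::-1];b=grab('scene')[0][120:290,200:400,::-1]
cv2.imwrite('pics/c2.png',np.vstack([cv2.resize(a,(400,200),interpolation=2),cv2.resize(b,(400,340),interpolation=2)]))
E
```

```text
time: 9.88
tool_pos: [0.5467, 0.009, 0.4]
tool_rot: [3.142, 0.001, -0.185]
contact_force: [-0.5, -0.2, -0.9]
opening: 0.0004
grip_force: 0.0
t 9.88 p [0.5467 0.009  0.4   ] yaw -0.1849 s,q -0.0232 -0.0 Fs -0.23 F [-0.46 -0.15 -0.92] open 0.0004
panel s [('top', np.int64(32), np.float64(-96.0), np.float64(-96.2)), ('scene', np.int64(115), np.float64(-93.0), np.float64(-93.1))]
```

View pics/c2.png

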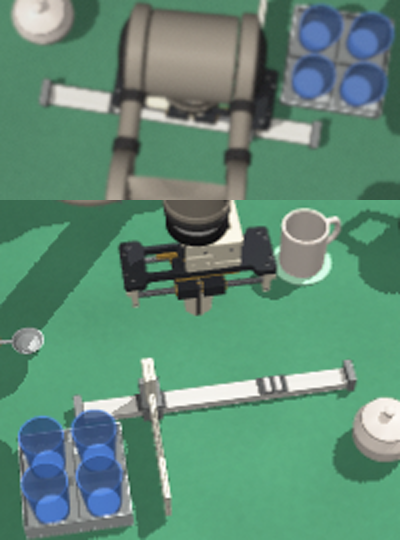

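The divider stands over the right notch (scene crop (150,390)). It measures -94.5 mm from the rail's centre against the notch at -94 mm. The glasses and their holder haven't moved, and the arm is clear.

```bash
python3 -c "
from cell import ticket;print(ticket.hand_in())"
```

```text
the job is handed in; nothing more can be done
None
```

I pushed the divider right to the glasses' side until it clicked into the notch there; it measured within about 1 mm of the notch centre, nothing else was seen to move, and the job is handed in (no verdict was returned).

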